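Gauge the coolant channel of the blue cold plate

TASK

Take the orange depth gauge from its grey parking block and set it upright across the channel of the blue cold plate, with the probe in the channel. Press it down until its steel foot sits flat on both sides of the channel, so that the probe takes the depth reading, then let go and leave the gauge standing there. Do not touch the green plate with the gauge or shift that plate.

Things in the scene. Friction and masses are not known exactly. Their poses are not given: they have to be found in the camera images.
- gauge_grip (a point): Grip centre of the upright depth gauge (0.18 kg), 45 mm above its foot's underside; z up, y along the foot. Orange body 24 mm (x) by 40 mm (y), 10 to 72 mm above the underside; grasp the black panels on its two broad (x) faces. A thin rod with a red button stands out of the top to 80 mm and rises up to 16 mm more as the probe goes in.
- gauge_base (a point): Centre of the underside of the gauge's steel foot, which is 84 mm long (y), 22 mm wide (x) and 10 mm thick; same axes as gauge_grip. At the start it rests on the grey block's top.
- probe (a joint): Sprung 6 mm pin in the centre of the foot: how far it is pushed in, m. 0 = sticks out 16 mm below the foot; 0.016 = flush. Pushing it in takes about 10 N; drag inside keeps the reading, so it does not come out again when let go. Reads 0.007 when the foot is flat on the blue plate.
- blue_plate_groove (a point): Centre of the blue plate's channel, at the height of the plate's top face (26 mm above the bench); x along the channel, z up. Loose plate, 0.8 kg, 120 mm (x) by 100 mm (y) by 26 mm high; straight channel 30 mm wide, 9 mm deep, along its whole middle, open at both ends.
- green_plate_groove (a point): The same point of the green plate, a bystander of the same outer size whose channel is only 4 mm deep; x along the channel.
- dock: Fixed grey parking block on the bench, 64 mm (x) by 110 mm (y) by 28 mm high, origin at the centre of its underside; round well 24 mm wide and 22 mm deep in the middle of its top, in which the probe hangs. To its right (world -y) a black upright partition stands along the bench at y = -0.23 to -0.25 m, 240 mm high: cross it high.
There are look-alikes about, which are no part of the job. What is shaped like the part that bears gauge_grip but pink is not meant.

How it is judged:
On the way, in this order (a step that is already met when the one before it is completed fails the run):
1. the gauge is lifted clear of the parking block, its probe still out (height (world z) of gauge_base above 0.045 m and value of joint probe below 0.003 m), for 0.1 s.
2. the foot is pressed flat on the blue plate, probe in its channel (z of gauge_base in the frame of blue_plate_groove between -0.0025 and 0.0025 m and horizontal distance between gauge_base and blue_plate_groove below 0.06 m and value of joint probe between 0.0045 and 0.0095 m), for 0.2 s.
At the end, for the whole second after the job is handed in: Gauge released, at rest on the blue plate, which lies flat on the bench: foot within 2.5 mm of the top face, parallel within 0.08 rad, across the channel within 0.6 rad, centre within 15 mm of the channel line and 55 mm of mid-plate along it, probe reading 4.5 to 9.5 mm (z of gauge_base in the frame of blue_plate_groove between -0.0025 and 0.0025 m and x of gauge_base in the frame of blue_plate_groove between -0.055 and 0.055 m and y of gauge_base in the frame of blue_plate_groove between -0.015 and 0.015 m and angle between the z axis of gauge_base and the z axis of blue_plate_groove, either way round below 0.08 rad and angle between the y axis of gauge_base and the y axis of blue_plate_groove, either way round below 0.6 rad and value of joint probe between 0.0045 and 0.0095 m and angle between blue_plate_groove's own z axis and vertical below 0.05 rad and height (world z) of blue_plate_groove below 0.03 m and linear speed of gauge below 0.02 m/s); the robot touches nothing.
It fails at once if the gauge is pressed on the green plate (contact force between gauge and green_plate above 1 N).
It fails at once if the green plate is shifted by more than 15 mm (distance of green_plate_groove from where it was at the start of the episode above 0.015 m).
It also fails if it takes over 38 s, if anything falls off the work surface, if the arm or the gripper's body presses on something with over 40 N, if the wrist force passes 120 N, or if a joint passes its speed limit or range.

ROBOT

A 6-joint arm with a two-finger parallel gripper is mounted at the origin on a cart in front of the work surface, level with it; the furniture and walls round the work are solid. World frame = base frame: x ahead of the robot, y to its left, z up, the work surface at z = 0. Lengths are in m, angles in rad, forces in N, time in s.
With the tool pointing down it reaches from about 0.425 to 0.95 m from the base axis. Payload 14.7 kg.
Tool frame: the origin (TCP) lies midway between the tips of the shut fingers; the grasp point (between the pads) lies 19 mm behind it; x points along the fingers, z is the direction in which the jaws open and shut, and the axes are right-handed (so a half turn about x gives the same grasp; the last joint's range is limited). The gripper opens to 85 mm and grips with 20 to 120 N. Pads are 22 mm wide; open, the fingers measure 114 mm over their backs; the gripper's body (76 mm by 85 mm) begins 54 mm behind the grasp point. The pads swing forward as they close: fully open they stand 13 mm farther back than shut.
Start: joints at [1.191, 0.48, 1.596, -0, 1.065, -0.047], TCP at [0.212, 0.614, 0.231] pointing down, gripper open.
Joint ranges: [-2.75, 2.75], [-0.82, 2.05], [0.23, 2.67], [-1.56, 4.7], [0.09, 2.69], [-2.92, 2.92]. Speed limits (rad/s): [1.89, 1.89, 2.39, 3.01, 3.01, 3.01].

INTERFACE

Orientations are given as a unit quaternion [x, y, z, w].
In Python, from workcell import robot gives the robot as it stands.
- The arm moves only by the shell command python3 -m inch 'ROWS' [OPENING] [FORCE]. ROWS is JSON, one flat list of numbers, 4 for each row, row after row: the shift along the tool's x, y, z in mm, then the turn about the tool's x in degrees. In form: [tx, ty, tz, spin, tx, ty, tz, spin, ...]. A call has 1 to 20 rows; each row shifts and turns the commanded pose from where the row before left it, along the tool's axes as they then stand; what a row does not reach is not made up. A row lasts 1/12 s, in which the tool goes at most 41.7 mm and 7.16 degrees, less where a joint would pass 70% of its speed; a pose out of reach is approached as far as the arm can. A call with a gripper value outside its range is refused whole. OPENING is the finger opening in mm, from 0 to 85.4, set as the call begins (- or left out, the last holds). The fingers move at their own pace and stop on an object; FORCE is the grip in N (left out, the last holds). Time passes only in rows, so rows that do not move let the fingers close. It gives the time, the measured TCP pose, the force and the opening at its end, in the units of the state.
- robot.state(): the state, without advancing time (a new reading comes with each control period).
- robot.get_image(name): name is "scene" or "top"; returns (picture, depth): 384x512x3 uint8, red, green, blue; 384x512 float32, m along the optical axis (not along the pixel's ray), 0 where there is no reading.
- robot.camera_model(name): a dict with "intrinsics" (3x3 intrinsics, pixels), "position" and "rotation" of the camera in the world. Camera axes: x right, y down, z forward; pixel columns grow to the right and rows downward; lengths in m; the calibration is good to about 2 mm. A picture is of the moment at which its call begins. camera_model takes no time and is no camera call.
- robot.sign_off(): hands the job in, once; it reports no verdict.
The state is a dict: "t": time; "q": joint angles; "dq": joint speeds; "joint_torque": joint torques, N m; "eef_pos": TCP position; "ee_rot": TCP orientation; "contact_force": force on the tool from outside, world axes, zero at the start; "ft_torque": the same for the moment, N m; "gripper_width": finger opening in m.
Only numpy, scipy, OpenCV 4.12 (cv2) and the standard library are available. Lean on these libraries where they do the work, as an engineer would, in place of code of your own. Each camera call takes 0.05 s, during which the arm holds its last target. There are 200 camera calls.

## Working session

There is one attempt and no reset: what is moved stays moved. The work goes in short steps, Python scripts to look and compute and a shell command to move; the robot and the scene stay as the last step left them, time stands still between calls to the robot, and variables do not carry over. Pictures are saved under pics/ and viewed, on a budget of 10 in all, crops included, one or two more only if the job needs it, and the job is handed in when it is done.

```bash
mkdir -p pics; ls; python3 - <<'E'
from workcell import robot
import cv2,numpy as np
for n in("scene","top"):
    im,d=robot.get_image(n); cv2.imwrite(f"pics/{n}0.png",im[:,:,::-1]); np.save(f"pics/{n}0.npy",d); np.save(f"pics/{n}0im.npy",im)
    print(n,robot.camera_model(n))
s=robot.state();print(s)
E
```

```text
pics
scene {'intrinsics': array([[347.05046483,   0.        , 252.89800206],
       [  0.        , 347.05046483, 192.72464084],
       [  0.        ,   0.        ,   1.        ]]), 'position': array([ 0.06458315, -0.27878116,  0.660291  ]), 'rotation': array([ 0.83287894, -0.38588462,  0.16811264, -0.35936593])}
top {'intrinsics': array([[426.65465927,   0.        , 253.74126082],
       [  0.        , 426.65465927, 193.45117109],
       [  0.        ,   0.        ,   1.        ]]), 'position': array([0.37366686, 0.13660862, 1.06846824]), 'rotation': array([ 0.71358291, -0.69527028,  0.06482254, -0.05653943])}
{'t': 0.1, 'q': array([ 1.19141488e+00,  4.80757352e-01,  1.59679274e+00,  1.69408993e-05,
        1.06509270e+00, -4.66273650e-02]), 'dq': array([ 0.00086071,  0.00021793, -0.0015422 , -0.00098037,  0.00134522,
        0.00182308]), 'joint_torque': array([ 1.36686347e-03, -9.52263236e+01, -4.31046188e+01, -1.80521351e-04,
        5.07748671e-03,  9.07453227e-05]), 'eef_pos': array([0.21218107, 0.61401831, 0.23075096]), 'ee_rot': array([-0.41048464,  0.57621742,  0.41009124,  0.57558754]), 'contact_force': array([-0.13264231, -0.68843487, -1.05211464]), 'ft_torque': array([-0.03827953,  0.02331151, -0.01514265]), 'gripper_width': 0.0855732505034295}
```

View pics/scene0.png

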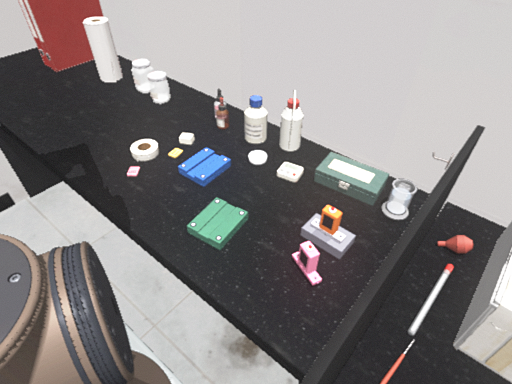

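View pics/top0.png

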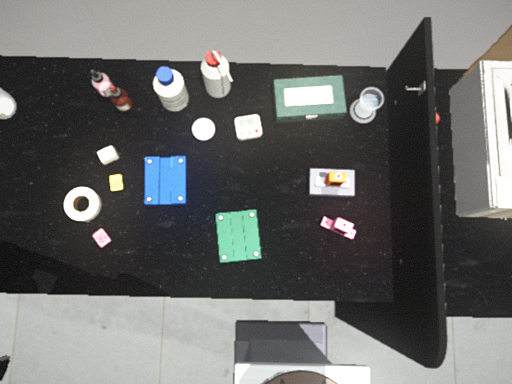

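The top view shows the blue plate at about (165,180), the green plate at (238,236), and the dock with the orange gauge at (332,182). The pink look-alike is at (340,227), and both channels run roughly vertically in the picture (world x). Next I locate them by colour.

```bash
cat > h.py <<'E'
import numpy as np,cv2
from workcell import robot
from scipy.spatial.transform import Rotation as R
def ray(n,uv,z):
    m=robot.camera_model(n);K=m["intrinsics"];q=np.array(m["rotation"]);M=R.from_quat(q).as_matrix() if q.shape==(4,) else q
    uv=np.atleast_2d(np.array(uv,float));d=np.c_[uv,np.ones(len(uv))]@np.linalg.inv(K).T@M.T
    p=m["position"];return p+d*((z-p[2])/d[:,2:])
def cloud(n,d):
    m=robot.camera_model(n);M=R.from_quat(m["rotation"]).as_matrix()
    v,u=np.mgrid[:d.shape[0],:d.shape[1]]
    r=np.stack([u,v,np.ones_like(u)],-1)@np.linalg.inv(m["intrinsics"]).T
    return (r*d[...,None])@M.T+m["position"]
def mask(im,lo,hi,smin=100,vmin=50):
    h=cv2.cvtColor(im,cv2.COLOR_RGB2HSV);return cv2.inRange(h,(lo,smin,vmin),(hi,255,255))
def big(m):
    m=cv2.morphologyEx(m,cv2.MORPH_CLOSE,np.ones((7,7)))
    c=max(cv2.findContours(m,cv2.RETR_EXTERNAL,cv2.CHAIN_APPROX_NONE)[0],key=cv2.contourArea)
    o=np.zeros_like(m);cv2.drawContours(o,[c],-1,255,-1);return c[:,0],o
def rect(xy):
    r=cv2.minAreaRect((xy*1000).astype(np.float32));b=cv2.boxPoints(r);return r
E
python3 - <<'E'
from h import *
for n in("top","scene"):
    im=np.load(f"pics/{n}0im.npy");d=np.load(f"pics/{n}0.npy");P=cloud(n,d)
    for nm,lo,hi in(("blue",100,125),("green",65,85)):
        m=mask(im,lo,hi)
        if nm=="green": m[:150 if n=="top" else 190]=0
        c,o=big(m)
        for z in (.026,):print(n,nm,rect(ray(n,c,z)[:,:2]))
        print("  depth z med",np.median(P[o>0][:,2]))
    c,o=big(mask(im,8,22,150,120))if 0 else (None,None)
    m=mask(im,8,20,150,120); m[:, :300]=0
    q=P[m>0]; print(n,"orange",len(q),np.percentile(q,[2,50,98],axis=0).round(4).tolist())
    t=q[(q[:,2]>.092)&(q[:,2]<.108)]; print("  top pts",len(t),t.mean(0) if len(t) else 0, rect(t[:,:2]) if len(t)>3 else 0)
    # dock top points z~.028
    w=(abs(P[...,0]-np.median(q[:,0]))<.07)&(abs(P[...,1]-np.median(q[:,1]))<.1)
    dk=w&(P[...,2]>.02)&(P[...,2]<.033)
    g=P[dk];print("  dock",len(g),rect(g[:,:2]))
    ft=w&(P[...,2]>.034)&(P[...,2]<.044);g=P[ft];print("  foot",len(g),rect(g[:,:2]))
    v,u=np.where(w); cv2.imwrite(f"pics/{n}c.png",cv2.resize(im[v.min():v.max(),u.min():u.max(),::-1],None,fx=6,fy=6,interpolation=2)); print(u.min(),v.min())
print(R.from_quat(robot.state()["ee_rot"]).as_matrix().round(3))
E
```

```text
top blue ((580.718017578125, 339.8410949707031), (132.26983642578125, 122.81696319580078), 2.6701104640960693)
  depth z med 0.024613922690278622
top green ((450.22930908203125, 163.48532104492188), (122.91136932373047, 103.1395034790039), 7.329048156738281)
  depth z med 0.02522843754988613
top orange 59 [[0.5755, -0.0774, 0.057], [0.5776, -0.0472, 0.0901], [0.5932, -0.0455, 0.1009]]
  top pts 22 [ 0.58147536 -0.05434993  0.0974136 ] ((579.0208129882812, -58.24407958984375), (36.68538284301758, 15.389383316040039), 56.520294189453125)
  dock 714 ((590.003173828125, -66.28842163085938), (110.12062072753906, 65.67628479003906), 89.46385192871094)
  foot 138 ((596.1070556640625, -64.7239990234375), (41.82233428955078, 83.34821319580078), 3.152069568634033)
283 161
scene blue ((579.4772338867188, 338.8920593261719), (143.47537231445312, 124.2042236328125), 3.019420623779297)
  depth z med 0.025029430679306464Traceback (most recent call last):
  File "<stdin>", line 7, in <module>
  File "h.py", line 17, in big
    c=max(cv2.findContours(m,cv2.RETR_EXTERNAL,cv2.CHAIN_APPROX_NONE)[0],key=cv2.contourArea)
ValueError: max() iterable argument is empty
```

```bash
python3 - <<'E'
from h import *
for n in("top","scene"):
    im=np.load(f"pics/{n}0im.npy");d=np.load(f"pics/{n}0.npy");P=cloud(n,d)
    for c0 in ((.58,.339),(.45,.163)):
        k=(abs(P[...,0]-c0[0])<.09)&(abs(P[...,1]-c0[1])<.085)&(P[...,2]>.02)&(P[...,2]<.035)
        c,o=big((k*255).astype(np.uint8)); print(n,"plate",rect(P[o>0][:,:2]),np.median(P[k],axis=0))
    if n=="scene":
        v,u=np.where((abs(P[...,0]-.59)<.06)&(abs(P[...,1]+.065)<.08)&(P[...,2]>.005)); a,b=im[v.min():v.max(),u.min():u.max(),::-1],(u.min(),v.min())
        print("crop at",b); A=cv2.resize(a,None,fx=6,fy=6,interpolation=2)
    else:
        a=im[150:215,295:370,::-1]; B=cv2.resize(a,None,fx=5,fy=5,interpolation=2)
    m=mask(im,5,22,150,100); w=(abs(P[...,0]-.59)<.07)&(abs(P[...,1]+.065)<.07)
    q=P[(m>0)&w]; t=q[q[:,2]>.09]; print(n,"orange top",len(t),rect(t[:,:2]) if len(t)>3 else 0)
    v,u=np.where((m>0)&w); print("px",rect(np.c_[u,v]/1000.), rect(ray(n,np.c_[u,v],.1)[:,:2]))
H=max(A.shape[0],B.shape[0]);pad=lambda x:cv2.copyMakeBorder(x,0,H-x.shape[0],0,0,0)
C=np.hstack([pad(A),pad(B)]);print(C.shape);cv2.imwrite("pics/crop.png",C)
print(R.from_quat(robot.state()["ee_rot"]).as_matrix().round(3))
E
```

```text
top plate ((492.2264404296875, 293.13336181640625), (366.1258544921875, 142.04666137695312), 31.653047561645508) [0.5832649  0.35032963 0.02616783]
top plate ((440.5866394042969, 162.2834930419922), (139.37196350097656, 99.91485595703125), 7.45728063583374) [0.44907593 0.16362137 0.02555166]
top orange top 39 ((579.5386352539062, -59.11744689941406), (37.676815032958984, 15.92628002166748), 60.17073440551758)
px ((332.8999938964844, 181.8000030517578), (16.744688034057617, 11.411195755004883), 29.744882583618164) ((574.3474731445312, -55.691688537597656), (38.61337661743164, 27.3222713470459), 60.8524169921875)
scene plate ((325.5245666503906, 88.21527099609375), (888.163818359375, 149.238525390625), 45.048118591308594) [0.58121295 0.33415917 0.02704416]
scene plate ((262.961669921875, -6.04443359375), (658.5035400390625, 146.04966735839844), 41.46403503417969) [0.44732253 0.16084168 0.02622849]
crop at (np.int64(300), np.int64(205))
scene orange top 66 ((588.4898681640625, -67.6830062866211), (39.09336853027344, 23.63279151916504), 87.35175323486328)
px ((329.4000244140625, 218.7000274658203), (21.913463592529297, 24.149532318115234), 26.56505012512207) ((566.743896484375, -76.43569946289062), (81.33911895751953, 42.64984130859375), 21.905954360961914)
(325, 699, 3)
[[-0.    -0.945  0.327]
 [-0.001  0.327  0.945]
 [-1.     0.    -0.001]]
```

View pics/crop.png

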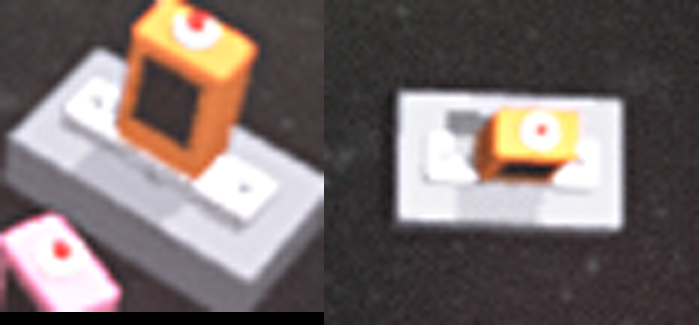

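The gauge stands upright near (0.588, -0.067) with a yaw of about -2.6°, its black panels facing ±x. The pink one is separate, on the near side. I spin the tool and go above it.

```bash
python3 -m inch '[0,0,0,6.7,0,0,0,6.7,0,0,0,6.7,0,0,0,6.7,0,0,0,6.7,0,0,0,6.7,0,0,0,6.7,0,0,0,6.7,0,0,0,6.7,0,0,0,6.7,0,0,0,6.5,0,0,0,0]' 60 40
python3 -m inch '[0,-20,12,0,0,-30,18,0,0,-34,21,0,0,-34,21,0,0,-34,21,0,0,-34,21,0,0,-34,21,0,0,-34,21,0,0,-34,21,0,0,-34,21,0,0,-34,21,0,0,-34,21,0,0,-34,21,0,0,-34,21,0,0,-34,21,0,0,-34,21,0,0,-34,21,0,0,-34,21,0,0,-30,18,0,0,-20,11,0]'
python3 - <<'E'
from h import *
s=robot.state();print(s["eef_pos"],R.from_quat(s["ee_rot"]).as_matrix().round(3))
E
```

```text
t: 1.1
eef_pos: [0.2122, 0.6141, 0.2309]
ee_rot: [0.018, 0.707, -0.018, 0.707]
contact_force: [0.8, 0.7, 0.4]
gripper_width: 0.0599
t: 2.77
eef_pos: [0.5794, -0.0499, 0.2312]
ee_rot: [0.015, 0.707, -0.015, 0.707]
contact_force: [-0.2, 0.7, -0.1]
gripper_width: 0.06
[ 0.57942676 -0.04988389  0.23115689] [[ 0.001  0.042  0.999]
 [-0.     0.999 -0.042]
 [-1.    -0.     0.001]]
```

```bash
python3 - <<'E'
from h import *
for n in("top","scene"):
    im=np.load(f"pics/{n}0im.npy").astype(int);P=cloud(n,np.load(f"pics/{n}0.npy"))
    w=(abs(P[...,0]-.59)<.05)&(abs(P[...,1]+.065)<.05)&(P[...,2]>.07)
    hs=cv2.cvtColor(im.astype(np.uint8),cv2.COLOR_RGB2HSV)
    red=(im[...,0]>150)&(im[...,1]<110)&(im[...,2]>im[...,1]-25)&w
    red=red&((hs[...,0]<5)|(hs[...,0]>165))
    v,u=np.where(red);print(n,len(u),u.mean(),v.mean(),ray(n,[[u.mean(),v.mean()]],.106))
    # blue plate: saturated, z>0.02
    im8=im.astype(np.uint8)
    k=(abs(P[...,0]-.58)<.075)&(abs(P[...,1]-.34)<.07)&(P[...,2]>.021)&(P[...,2]<.03)
    print(" blue",rect(P[k][:,:2]),P[k].min(0),P[k].max(0))
    k2=((abs(P[...,0]-.58)<.075)&(abs(P[...,1]-.34)<.07)&(P[...,2]>.012)&(P[...,2]<.020)); print(" chan",k2.sum(),P[k2].mean(0) if k2.any() else 0)
    # bench hue stats
    m=mask(im8,100,125,170,90);c,o=big(m);print(" bluemask",rect(ray(n,c,.026)[:,:2]))
im,_=robot.get_image("scene");cv2.imwrite("pics/s1.png",cv2.resize(im[100:300,180:440,::-1],None,fx=3,fy=3))
E
```

```text
top 0 nan nan [[nan nan nan]]
 blue ((583.8170776367188, 350.29705810546875), (120.94593048095703, 99.64618682861328), 3.042818307876587) [0.52206288 0.29770502 0.02105402] [0.64586271 0.40178969 0.02993588]
 chan 554 [0.58125766 0.34735665 0.01692261]
 bluemask ((560.2452392578125, 314.8118896484375), (71.02833557128906, 146.1002197265625), 54.55546569824219)
scene 5 332.4 207.8 [[ 0.59287441 -0.06621523  0.106     ]]
 blue ((586.2081298828125, 348.6912841796875), (122.63749694824219, 102.95023345947266), 2.2822179794311523) [0.5235904  0.29525848 0.02101968] [0.64654293 0.40193204 0.02992416]
 chan 295 [0.57416488 0.34110856 0.01738852]<stdin>:8: RuntimeWarning: Mean of empty slice.
  ret = ret.dtype.type(ret / rcount)
Traceback (most recent call last):
  File "h.py", line 17, in big
    c=max(cv2.findContours(m,cv2.RETR_EXTERNAL,cv2.CHAIN_APPROX_NONE)[0],key=cv2.contourArea)
ValueError: max() iterable argument is empty
```

```bash
python3 -m inch '[0,-8,6,0,0,-8,6,0,0,0,0,0,10,0,0,0,15,0,0,0,20,0,0,0,20,0,0,0,15,0,0,0]'
python3 - <<'E'
from h import *
print(robot.state()["eef_pos"])
im,_=robot.get_image("scene");cv2.imwrite("pics/s1.png",cv2.resize(im[130:290,250:420,::-1],None,fx=3.5,fy=3.5,interpolation=2))
E
```

```text
t: 3.43
eef_pos: [0.5879, -0.0615, 0.1494]
ee_rot: [0.015, 0.708, -0.015, 0.706]
contact_force: [-0.7, 0.5, -0.3]
gripper_width: 0.0602
[ 0.58791372 -0.06146791  0.14937702]
```

View pics/s1.png

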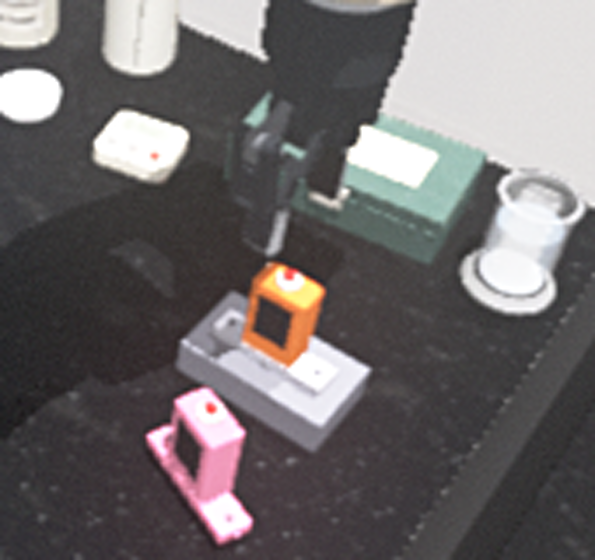

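The fingers hang just above the orange body (crop 285,310), clear of the pink one. The TCP is about 2 mm (x) and 4 mm (y) short, so I correct that, descend and close.

```bash
python3 -m inch '[0,-4,2,0,15,0,0,0,20,0,0,0,20,0,0,0,20,0,0,0,14,0,0,0,6,0,0,0,0,0,0,0,0,0,0,0]'
python3 -m inch '[0,0,0,0,0,0,0,0,0,0,0,0,0,0,0,0,0,0,0,0,0,0,0,0,0,0,0,0,0,0,0,0]' 0 60
```

```text
t: 4.23
eef_pos: [0.5917, -0.0671, 0.0572]
ee_rot: [0.016, 0.707, -0.016, 0.707]
contact_force: [0.4, 0.4, -0.3]
gripper_width: 0.0602
t: 4.9
eef_pos: [0.5917, -0.0674, 0.0572]
ee_rot: [0.016, 0.707, -0.016, 0.707]
contact_force: [-1.0, 0.6, 8.4]
gripper_width: 0.0233
```

```bash
python3 -m inch '[-4,0,0,0,-8,0,0,0,-12,0,0,0,-15,0,0,0,-15,0,0,0,-15,0,0,0,-15,0,0,0,-15,0,0,0,-10,0,0,0,-6,0,0,0,0,0,0,0,0,0,0,0]'
python3 - <<'E'
from h import *
print(robot.state()["eef_pos"])
im,_=robot.get_image("scene");cv2.imwrite("pics/s2.png",cv2.resize(im[90:290,250:420,::-1],None,fx=3,fy=3,interpolation=2))
E
```

```text
t: 5.9
eef_pos: [0.5911, -0.0673, 0.1714]
ee_rot: [0.016, 0.707, -0.016, 0.707]
contact_force: [0.5, -0.5, -1.7]
gripper_width: 0.0232
[ 0.59110159 -0.06731756  0.17136994]
```

View pics/s2.png

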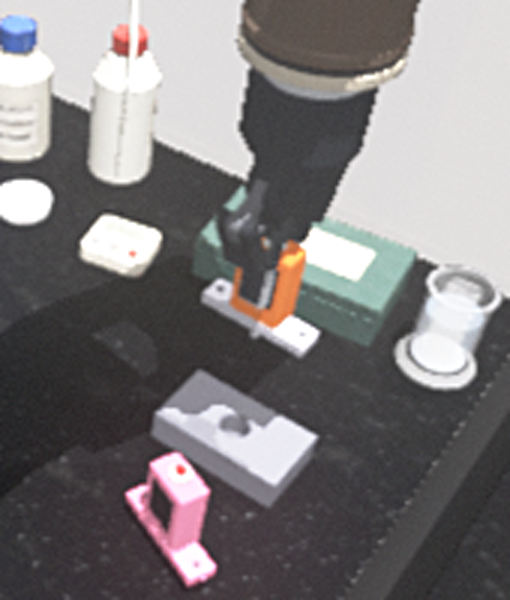

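The gauge hangs level in the jaws with the probe pin still out below the foot (crop 258,333), and the dock is empty. I carry it over to the blue plate.

```bash
python3 -m inch '[0,10,-1,0,0,18,-1,0,0,22,-1,0,0,23,-1,0,0,23,-1,0,0,23,-2,0,0,23,-1,0,0,23,-1,0,0,23,-2,0,0,23,-1,0,0,23,-1,0,0,23,-1,0,0,23,-1,0,0,22,-2,0,0,22,-1,0,0,22,-1,0,0,22,-1,0,0,22,-2,0,0,18,-1,0,0,10,-1,0]'
python3 -m inch '[0,0,0,-1,0,0,0,-2,0,0,0,-2,10,0,0,0,20,0,0,0,15,0,0,0,5,0,0,0,0,0,0,0]'
python3 - <<'E'
from h import *
s=robot.state();print(s["eef_pos"],R.from_quat(s["ee_rot"]).as_matrix().round(3))
for n in("top","scene"):
    im,d=robot.get_image(n);P=cloud(n,d);np.save(f"pics/{n}3im.npy",im);np.save(f"pics/{n}3.npy",d)
    k=(abs(P[...,0]-.58)<.09)&(abs(P[...,1]-.35)<.08)
    b=k&(P[...,2]>.02)&(P[...,2]<.03); print(n,"blue",rect(P[b][:,:2]))
    bp,_=big(0*b.astype(np.uint8)+255*b.astype(np.uint8))
    f=k&(P[...,2]>.078)&(P[...,2]<.14)&(im.min(2)>130); q=P[f];print(" foot",len(q),np.percentile(q,[3,50,97],axis=0).round(4).tolist() if len(q) else 0, rect(q[:,:2]) if len(q)>3 else 0)
    if n=="scene": cv2.imwrite("pics/s3.png",cv2.resize(im[60:200,140:300,::-1],None,fx=4,fy=4,interpolation=2))
E
```

```text
t: 7.62
eef_pos: [0.5852, 0.3536, 0.1705]
ee_rot: [0.015, 0.707, -0.015, 0.707]
contact_force: [-0.8, -0.1, -1.0]
gripper_width: 0.0234
t: 8.28
eef_pos: [0.5849, 0.3502, 0.1193]
ee_rot: [-0.015, 0.708, 0.014, 0.706]
contact_force: [-1.2, -0.9, -1.4]
gripper_width: 0.0234
[0.58493863 0.35017885 0.11926272] [[-0.003 -0.041  0.999]
 [-0.002  0.999  0.041]
 [-1.    -0.002 -0.003]]
top blue ((627.6436767578125, 305.56976318359375), (45.18669128417969, 16.44419288635254), 22.837400436401367)
 foot 0 0 0
scene blue ((585.6619873046875, 348.3267822265625), (120.896728515625, 102.68771362304688), 3.860088586807251)
 foot 127 [[0.5704, 0.3091, 0.0943], [0.5768, 0.3313, 0.1016], [0.5958, 0.3903, 0.1319]] ((577.86865234375, 349.4625549316406), (31.78788185119629, 84.90313720703125), 6.972926139831543)
```

View pics/s3.png

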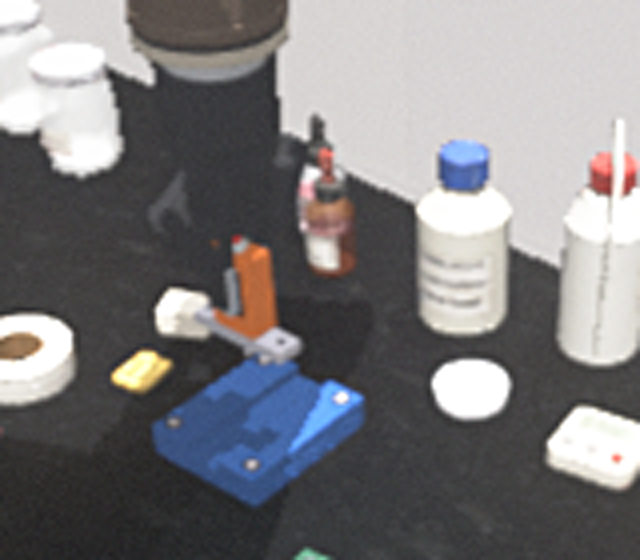

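Foot centre y ≈ 0.349 against plate y ≈ 0.349, so the gauge hangs over the channel, across it. I descend and watch the force.

```bash
python3 -m inch '[8,0,0,0,12,0,0,0,12,0,0,0,10,0,0,0,6,0,0,0,4,0,0,0,2,0,0,0,0,0,0,0,0,0,0,0]' 0 90
python3 -m inch '[1.5,0,0,0,1.5,0,0,0,1.5,0,0,0,1.5,0,0,0,1.5,0,0,0,1,0,0,0,0,0,0,0,0,0,0,0]'
```

```text
t: 9.13
eef_pos: [0.5861, 0.3514, 0.0675]
ee_rot: [-0.015, 0.707, 0.015, 0.707]
contact_force: [0.0, 0.2, -1.0]
gripper_width: 0.0229
t: 9.8
eef_pos: [0.5862, 0.3515, 0.0593]
ee_rot: [-0.015, 0.707, 0.015, 0.707]
contact_force: [-1.7, -1.2, 5.1]
gripper_width: 0.0231
```

```bash
python3 -m inch '[1,0,0,0,1,0,0,0,1,0,0,0,1,0,0,0,0,0,0,0,0,0,0,0]'
python3 -m inch '[1,0,0,0,0.5,0,0,0,0,0,0,0,0,0,0,0]'
```

```text
t: 10.3
eef_pos: [0.5862, 0.3514, 0.0554]
ee_rot: [-0.015, 0.707, 0.015, 0.707]
contact_force: [-1.2, -1.5, 6.2]
gripper_width: 0.0231
t: 10.63
eef_pos: [0.5862, 0.3514, 0.0552]
ee_rot: [-0.015, 0.707, 0.015, 0.707]
contact_force: [-6.7, -5.3, 26.0]
gripper_width: 0.0232
```

The motion stopped at z = 0.0552, exactly the predicted seating height, with 26 N. One more small press and hold, then I release and look.

```bash
python3 -m inch '[0.6,0,0,0,0,0,0,0,0,0,0,0,0,0,0,0]'
python3 -m inch '[-1.5,0,0,0,0,0,0,0,0,0,0,0]'
python3 -m inch '[0,0,0,0,0,0,0,0,0,0,0,0,0,0,0,0,0,0,0,0,0,0,0,0]' 60
python3 -m inch '[-5,0,0,0,-12,0,0,0,-18,0,0,0,-20,0,0,0,-25,0,0,0,-25,0,0,0,-25,0,0,0,-25,0,0,0,-25,0,0,0,-10,0,0,0,0,0,0,0]'
python3 - <<'E'
from h import *
s=robot.state();print(s["eef_pos"])
for n in("scene",):
    im,d=robot.get_image(n);P=cloud(n,d)
    k=(abs(P[...,0]-.585)<.08)&(abs(P[...,1]-.35)<.075)
    b=k&(P[...,2]>.021)&(P[...,2]<.03); print(n,"blue",rect(P[b][:,:2]),np.median(P[b][:,2]))
    f=k&(P[...,2]>.032)&(P[...,2]<.045)&(im.min(2)>60); q=P[f];print(" foot",len(q), rect(q[:,:2]),np.median(q[:,2]))
    A=np.c_[q[:,:2],np.ones(len(q))];print(" slope",np.linalg.lstsq(A,q[:,2],rcond=None)[0])
    o=(mask(im,5,22,150,60)>0)&k; t=P[o&(P[...,2]>.094)];print(" body top",len(t),np.median(t,axis=0) if len(t) else 0, rect(t[:,:2]) if len(t)>3 else 0)
    g=(abs(P[...,0]-.45)<.09)&(abs(P[...,1]-.163)<.075)&(P[...,2]>.021)&(P[...,2]<.03);print(" green",rect(P[g][:,:2]))
    cv2.imwrite("pics/s4.png",cv2.resize(im[90:250,150:310,::-1],None,fx=3.75,fy=3.75,interpolation=2))
E
```

```text
t: 10.97
eef_pos: [0.5862, 0.3514, 0.0552]
ee_rot: [-0.015, 0.707, 0.015, 0.707]
contact_force: [-9.4, -6.3, 34.4]
gripper_width: 0.0232
t: 11.22
eef_pos: [0.5862, 0.3514, 0.0553]
ee_rot: [-0.015, 0.707, 0.015, 0.707]
contact_force: [-3.0, -3.9, 14.5]
gripper_width: 0.0228
t: 11.72
eef_pos: [0.5859, 0.3513, 0.054]
ee_rot: [-0.015, 0.707, 0.015, 0.707]
contact_force: [0.1, -1.1, -0.3]
gripper_width: 0.0599
t: 12.63
eef_pos: [0.5872, 0.352, 0.248]
ee_rot: [-0.014, 0.705, 0.016, 0.709]
contact_force: [-0.3, 1.0, 0.3]
gripper_width: 0.0601
[0.58718451 0.35203846 0.2480344 ]
scene blue ((585.5952758789062, 348.19805908203125), (121.91343688964844, 101.74122619628906), 3.787449598312378) 0.027080698705248096
 foot 111 ((582.76171875, 351.0705871582031), (22.940961837768555, 84.1639633178711), 6.810104846954346) 0.03731932006266081
 slope [ 0.02155958 -0.00060882  0.02486451]
 body top 57 [0.58031065 0.34387225 0.09874024] ((586.4622192382812, 350.56451416015625), (26.89339828491211, 40.275054931640625), 0.658051073551178)
 green ((452.3435363769531, 162.14019775390625), (122.49545288085938, 101.65782928466797), 8.427515029907227)
```

View pics/s4.png

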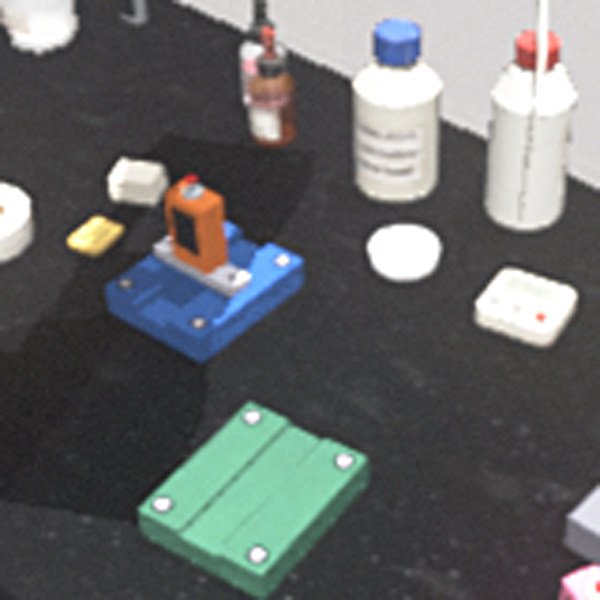

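The gauge stands upright across the blue channel (crop 200,240), flat and released, and the green plate hasn't moved. The foot's top is 10.2 mm above the plate, which matches its 10 mm thickness, so I hand in.

```bash
python3 -c "
from workcell import robot
print(robot.state()['t']);robot.sign_off()"
```

```text
12.6833
the job is handed in; nothing more can be done
```

The orange gauge is standing released and upright across the blue plate's channel. I handed the job in at t = 12.7 s; sign-off reports no verdict.

I gripped it by its black panels, lifted it with the probe still out and carried it high to the blue plate. I pressed it down to a hard stop (wrist force about 34 N at most), then let go and backed off upwards.

**Last checks**
- **Foot flat:** the press stopped at TCP z = 0.0552 m, the height I predicted for the foot lying flat. Afterwards the top of the foot was 10.2 mm above the plate's top face (it is 10 mm thick), with a fitted slope of about 0.02 rad.
- **Position:** the foot's centre is about 3 mm from the plate's centre both across and along the channel. Its yaw is about 3° off square to the channel.
- **Probe:** I did not measure its reading directly. I infer about 7 mm from the foot being flat.
- **Green plate:** its fitted position differs from the start by about 2 mm. That is about the calibration error, and the two fits came from different cameras. The gauge never came near it.
- **Disagreement:** an early colour-only fit of the blue plate came out too large and about 10 mm off. I dropped it in favour of the depth-based fit, which matched the plate's stated size from both cameras.

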